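# Dip the culture paddle and shut it in the incubator drawer

## Robot

A 6-joint arm with a two-finger parallel gripper is mounted at the origin on the work surface. World frame = base frame: x ahead of the robot, y to its left, z up, the work surface at z = 0. Lengths are in m, angles in rad, forces in N, time in s.
With the tool pointing down it reaches from about 0.3 to 0.775 m from the base axis. Payload 14.6 kg.
Tool frame: the origin (TCP) lies midway between the tips of the shut fingers; the grasp point (between the pads) lies 19 mm behind it; z points along the fingers, y is the direction in which the jaws open and shut (so a half turn about z gives the same grasp; the last joint's range is limited). The gripper opens to 94 mm and grips with 3 to 60 N. Pads are 16 mm wide; open, the fingers measure 119 mm over their backs; the gripper's body (75 mm by 177 mm) begins 78 mm behind the grasp point.
Start: joints at [1.275, 0.3, 1.521, -0, 1.321, -0.067], TCP at [0.125, 0.536, 0.205] pointing down, gripper open.
Joint ranges: [-3.03, 3.03], [-0.79, 2.21], [0.23, 2.52], [-1.04, 4.18], [0, 3.07], [-2.55, 2.55]. Speed limits (rad/s): [2.22, 2.22, 2.57, 3.14, 3.14, 3.14].

## Interface

Orientations are given as [roll, pitch, yaw] about the fixed x, y, z axes, in that order (R = Rz(yaw) Ry(pitch) Rx(roll)).
In Python, from station import bot, viewer, order gives the robot as it stands.
- The arm moves only by the tool move_arm, never from a script. Its argument "commands" is a list that holds one entry, the list of rows, each a list of 5 numbers: the closure, from -1 (fully open) to 1 (shut), then the shift along the tool's x, y, z in cm, then the turn about the tool's z in rad. A call has 1 to 5 rows; each row shifts and turns the commanded pose from where the row before left it, along the tool's axes as they then stand; what a row does not reach is not made up. A row lasts 1/8 s, in which the tool goes at most 62.5 mm and 10.7 degrees, less where a joint would pass 70% of its speed; a pose out of reach is approached as far as the arm can. A call with a gripper value outside its range is refused whole. The fingers move at their own pace and stop on an object; "grip_force" is the grip in N (left out, the last holds). Time passes only in rows, so rows that do not move let the fingers close. It gives the time, the measured TCP pose, the force and the opening at its end, in the units of the state.
- bot.get_state(): the state, without advancing time (a new reading comes with each control period).
- viewer.get_image(name): name is "side" or "top" or "wrist"; returns a dict with "image" (480x640x3 uint8, red, green, blue), "z_map" (480x640 float32, m along the optical axis (not along the pixel's ray), 0 where there is no reading), "fx", "fy", "cx", "cy" (pixels), "k1" (the pictures are not rectified: a ray, as slopes to the right and down, at radius r is drawn at 1 + k1 r^2 times it, then the intrinsics apply), "world_from_camera" (4x4, takes a point from camera to world coordinates). Camera axes: x right, y up, looking along -z (the intrinsics and any distortion apply to the point x, -y, -z); pixel columns grow to the right and rows downward; lengths in m; the calibration is good to about 2 mm. A picture is of the moment at which its call begins.
- order.finish_job(): hands the job in, once; it reports no verdict.
The state is a dict: "time": time; "q": joint angles; "joint_velocities": joint speeds; "joint_efforts": joint torques, N m; "ee_pos": TCP position; "eef_rot": TCP orientation; "force": force on the tool from outside, world axes, zero at the start; "torque": the same for the moment, N m; "gripper_width": finger opening in m.
Only numpy, scipy, OpenCV 4.12 (cv2) and the standard library are available. Lean on these libraries where they do the work, as an engineer would, in place of code of your own. Each camera call takes 0.05 s, during which the arm holds its last target. There are 200 camera calls.

## Task

Pick up the dip-slide (the paddle with a square handle and a flat plate), dip the end of its plate well down into the beaker for a moment, then lay it flat in the front tray of the open incubator drawer without dropping it. Then push the drawer fully home, gently, until it seats at its catch, without slamming it. Leave the beaker and the other things on the bench standing where they are.

Things in the scene. Friction and masses are not known exactly. Their poses are not given: they have to be found in the camera images.
- paddle: white dip-slide, loose, 150 mm long, about 50 g: square handle 75 long x 18 wide x 16 mm tall on its -x half (grey bands at the end), flat plate 75 x 28 x 6 mm on its +x half at mid-height (z 5 to 11 mm), tan on both faces. Origin: underside, at mid-length where handle meets plate; x along it to the plate's end, z up. Lies flat on the bench at any yaw, left or right of the incubator
- paddle_tip (a point): middle of the free end of the dip-slide's plate, 75 mm from the origin along +x, 8 mm up
- paddle_grip (a point): point in the handle near the balance point: 18 mm from the origin along -x, 8 mm up
- beaker: loose open round steel beaker, outer radius 45 mm at the rim, slightly narrower at the foot, 60 mm tall, wall 4 mm, 250 g. Origin: centre of its underside. On the other side of the incubator from the dip-slide
- beaker_rim (a point): centre of the beaker's mouth, at rim height, 60 mm above its underside
- incubator: fixed bench incubator, white shell 220 deep (x) x 220 wide (y) x 135 mm tall; its front looks along its own -x, roughly to the robot. Origin: centre of its underside; the closed drawer's front lies at x = -110 mm. Upper part: the drawer; the lower grey panel with dark display (z 2 to 64 mm) is fixed
- drawer (a joint): how far the drawer stands open, m: 0 fully home, at most 0.135; starts 0.095 to 0.125. It slides along the incubator's x with about 1.2 N friction; over the last 20 mm a sprung catch resists with about 5 N and, once passed at about 9 mm, draws the drawer home to 0 and holds it there
- tray (a point): floor centre of the drawer's front tray, the bay just behind the drawer's front; axes as the incubator's; moves with the drawer. Inside 75 mm (x) x 178 mm (y), floor 75 mm and wall tops 115 mm above the bench (walls 6 mm thick, divider 5 mm); all of it is outside the shell at the start. The dip-slide fits along y. Behind the divider: a bay with clear dishes
- front (a point): outer face centre of the drawer's front panel, which looks along -x; moves with the drawer. The panel is a flush plate 15 mm thick, 214 mm wide (y), 64 mm tall, from 66.5 to 130.5 mm above the bench; the dark strip on it is flush, no handle protrudes
- bottle: amber reagent bottle, loose, radius 30 mm, 140 mm tall, 350 g; origin: centre of its underside. Leave alone
- slide_box: grey closed slide box, loose, 85 (x) x 140 (y) x 36 mm tall, 450 g; origin: centre of its underside. Leave alone
- dish_stack: stack of four white dishes (one piece), loose, radius 43 mm, 60 mm tall, 200 g; origin: centre of its underside. Leave alone
Mind the look-alikes: they are no part of the job. Several things look just like the paddle: the one meant starts farthest to the robot's right.

How it is judged:
By the outcome, as a careful person would: the job done as asked, in the order asked, and still so for the second after the job is handed in, with the robot touching nothing.
It also fails if it takes over 59 s, if anything falls off the work surface, if the arm or the gripper's body presses on something with over 40 N, if the wrist force passes 120 N, or if a joint passes its speed limit or range.

## Working session

There is one attempt and no reset: what is moved stays moved. The work goes in short steps, Python scripts to look and compute and a tool call to move; the robot and the scene stay as the last step left them, time stands still between calls to the robot, and variables do not carry over. Pictures are saved under pics/ and viewed, about 8 in all and at most 12, crops included, and the job is handed in when it is done.

Besides the shell and the picture viewer there is one more tool, called by a JSON object that holds its "api" and its "payload". move_arm: Moves the arm, as the interface text tells. Its arguments: {"type":"object","properties":{"commands":{"type":"array"},"grip_force":{"type":"number"}},"required":["commands"]}

```bash
mkdir -p pics; cat > h.py <<'E'
import numpy as np, cv2
from station import bot, viewer, order
def snap(n,f=None):
    d=viewer.get_image(n)
    if f: cv2.imwrite('pics/'+f,d['image'][:,:,::-1])
    np.savez('last_'+n+'.npz',**d)
    return d
def load(n): return dict(np.load('last_'+n+'.npz'))
def ray(d,u,v):
    x=(np.asarray(u,float)-d['cx'])/d['fx'];y=(np.asarray(v,float)-d['cy'])/d['fy']
    rd=np.hypot(x,y);r=rd.copy() if hasattr(rd,'copy') else rd
    for _ in range(20): r=rd/(1+d['k1']*r*r)
    s=1/(1+d['k1']*r*r); return x*s,y*s
def onz(d,u,v,z):
    x,y=ray(d,u,v);T=d['world_from_camera']
    D=np.stack([x,-y,-np.ones_like(x)],-1)@T[:3,:3].T;o=T[:3,3]
    return o+D*((z-o[2])/D[...,2])[...,None]
def depth(d,u,v):
    x,y=ray(d,u,v);T=d['world_from_camera'];z=d['z_map'][np.asarray(v,int),np.asarray(u,int)]
    return np.stack([x*z,-y*z,-z],-1)@T[:3,:3].T+T[:3,3]
def st():
    s=bot.get_state();print({k:np.round(s[k],4).tolist() for k in('time','q','ee_pos','eef_rot','force','gripper_width')})
E
python3 - <<'E'
from h import *
for n in('top','side'):
    d=snap(n,n+'0.png');print(n,d['fx'],d['cx'],d['cy'],d['k1'],np.round(d['world_from_camera'],3).tolist())
st()
E
```

```text
top 600.697605655205 314.42552644719774 240.3917352232362 -0.11808045093924938 [[0.006, 0.988, -0.156, 0.288], [-1.0, 0.005, -0.007, 0.004], [-0.006, 0.156, 0.988, 1.336], [0.0, 0.0, 0.0, 1.0]]
side 436.2220390756705 325.2073094999601 243.88601044071225 0.032698749420864356 [[0.754, 0.318, -0.574, -0.013], [-0.656, 0.365, -0.66, -0.593], [-0.0, 0.875, 0.484, 0.547], [0.0, 0.0, 0.0, 1.0]]
{'time': 0.1, 'q': [1.2754, 0.3004, 1.5215, -0.0, 1.3207, -0.0666], 'ee_pos': [0.1247, 0.5355, 0.205], 'eef_rot': [-3.1406, -0.0001, 2.9128], 'force': [-0.1269, -0.0376, -1.0392], 'gripper_width': 0.0943}
```

View pics/top0.png

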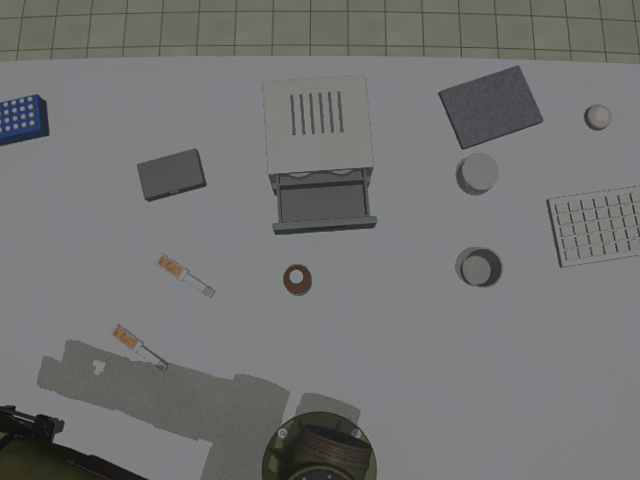

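View pics/side0.png

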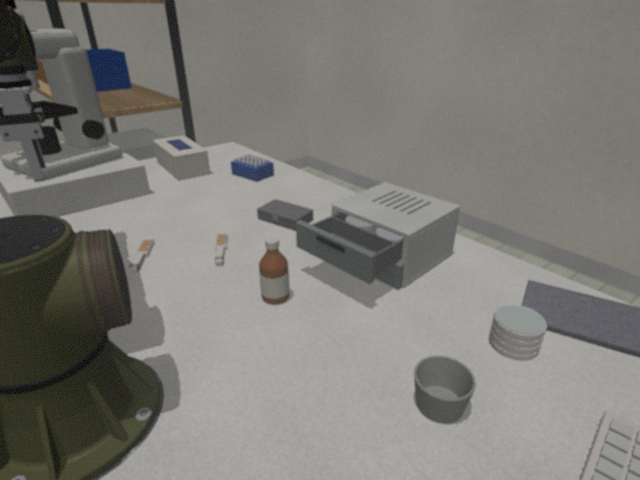

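Top view: the look-alikes are dip-slide A (185,275) and dip-slide B (140,347). Image right is the robot's right, so A is the one meant. The beaker is at (480,267), the bottle at (297,280), the drawer front at about (325,228) and the dish stack at (478,173). Next I measure these and check A in a close crop.

```bash
python3 - <<'E'
from h import *
d=load('top');im=d['image']
cv2.imwrite('pics/crop.png',np.vstack([cv2.resize(im[230:380,90:290],None,fx=2,fy=2,interpolation=2),cv2.resize(im[150:300,260:460],None,fx=2,fy=2,interpolation=2)])[:,:,::-1])
hsv=cv2.cvtColor(im,cv2.COLOR_RGB2HSV)
m=cv2.inRange(hsv,(5,80,80),(25,255,255))
n,l,s,c=cv2.connectedComponentsWithStats(m)
for i in range(1,n):
    if s[i,4]>60: 
        r=cv2.minAreaRect(np.argwhere(l==i)[:,::-1].astype(np.float32)); print('tan/amber',s[i].tolist(),np.round(onz(d,*c[i],.011),4), [np.round(onz(d,*p,.011)[:2],4).tolist() for p in cv2.boxPoints(r)])
# white of the paddle A
for nme,(u0,v0,u1,v1) in dict(A=(145,245,225,305),B=(105,315,180,375)).items():
    sub=im[v0:v1,u0:u1].astype(int); g=sub.max(2)
    print(nme,np.median(g), [np.round(onz(d,u,v,.016),4)[:2].tolist() for u,v in ([(213,293),(186,274),(158,257)] if nme=='A' else [(166,367),(140,347),(115,328)])])
# beaker rim via depth
V,U=np.mgrid[0:480,0:640]
def box(u0,v0,u1,v1):
    v,u=V[v0:v1,u0:u1].ravel(),U[v0:v1,u0:u1].ravel();k=d['z_map'][v,u]>0;return depth(d,u[k],v[k])
P=box(445,235,515,300);print('beaker zmax',np.percentile(P[:,2],[1,50,95,99,100]).round(3))
R=P[(P[:,2]>.05)&(P[:,2]<.07)];print(len(R),cv2.minEnclosingCircle(R[:,:2].astype(np.float32)))
P=box(275,255,320,300);R=P[P[:,2]>.128];print('bottle',len(R),R.mean(0))
P=box(255,170,390,240);
for z0,z1 in((.125,.134),(.07,.08),(.108,.12)):
    R=P[(P[:,2]>z0)&(P[:,2]<z1)]
    r=cv2.minAreaRect(R[:,:2].astype(np.float32));print(z0,len(R),R.mean(0).round(4),r)
    a=np.linalg.svd(R[:,:2]-R[:,:2].mean(0),full_matrices=False)[2][0];print(a)
P=box(255,70,385,180);R=P[(P[:,2]>.13)&(P[:,2]<.14)];print('shell',cv2.minAreaRect(R[:,:2].astype(np.float32)),R[:,2].mean())
E
```

```text
tan/amber [158, 256, 24, 21, 220] [0.4377 0.3374 0.011 ] [[0.4434, 0.3663], [0.4609, 0.3559], [0.432, 0.3084], [0.4146, 0.3188]]
tan/amber [112, 327, 25, 22, 230] [0.2772 0.4336 0.011 ] [[0.2849, 0.4626], [0.3014, 0.4507], [0.2694, 0.4042], [0.2531, 0.416]]
A 130.0 [[0.3776, 0.2366], [0.4192, 0.2983], [0.4569, 0.3632]]
B 128.0 [[0.2148, 0.336], [0.2571, 0.3955], [0.2977, 0.4539]]
beaker zmax [-0.006  0.001  0.056  0.062  0.066]
330 ((0.4321752190589905, -0.3494872450828552), 0.04567708075046539)
bottle 152 [0.40342052 0.04918725 0.13996259]
0.125 839 [5.282e-01 3.000e-04 1.302e-01] ((0.5682435631752014, -0.001977264881134033), (0.12620852887630463, 0.21713319420814514), 3.471475601196289)
[-0.17032889 -0.98538727]
0.07 2980 [ 0.5773 -0.0025  0.0752] ((0.573033332824707, -0.0031129568815231323), (0.13250277936458588, 0.21990162134170532), 4.249497413635254)
[-0.07436991  0.99723072]
0.108 813 [ 0.5709 -0.0022  0.1145] ((0.5670608878135681, -0.0015250369906425476), (0.12456642836332321, 0.21350587904453278), 4.350154876708984)
[-0.05464001  0.99850612]
shell ((0.7271499633789062, 0.008833207190036774), (0.20888561010360718, 0.22156986594200134), 4.300065517425537) 0.1354214647274209
```

View pics/crop.png

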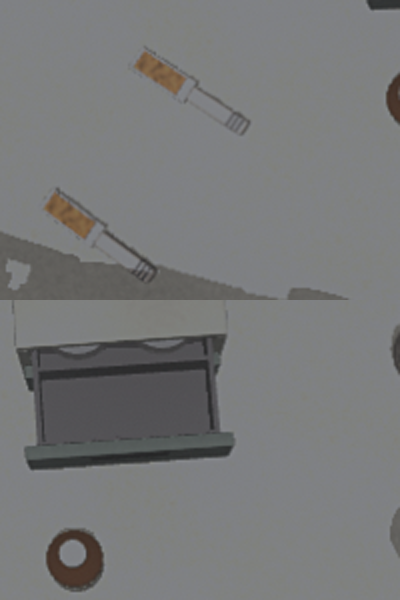

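Crop: A (tan plate upper left, handle with grey bands lower right) is the right-hand dip-slide, with its tip at (158,257) and handle end at (213,293). The tool can't be tilted, so the plan has four steps:
1. Grip the handle about 25 mm behind the origin.
2. Lever the paddle tip-down on the fixed shell's left top edge.
3. Dip it, then let the tray floor push it level.
4. Push the drawer home.

```bash
cat >> h.py <<'E'
def plan(*wps,clo=-1,p=None,yaw=None):
    """wps: (x,y,z,yaw,nrows) ; prints rows"""
    s=bot.get_state();p=np.array(s['ee_pos'] if p is None else p,float);yaw=s['eef_rot'][2] if yaw is None else yaw
    for x,y,z,w,n in wps:
        t=np.array([x,y,z])
        for i in range(n):
            dp=(t-p)/(n-i);dw=((w-yaw+np.pi)%(2*np.pi)-np.pi)/(n-i)
            R=np.array([[np.cos(yaw),np.sin(yaw),0],[np.sin(yaw),-np.cos(yaw),0],[0,0,-1]])
            c=np.round(R.T@dp*100,1);tw=round(-dw,3);print([clo,*c.tolist(),tw]);p=p+R@c/100;yaw-=tw
        print('--',p.round(4),round(yaw,3))
E
python3 - <<'E'
from h import *
plan((.404,.279,.13,1.01,11))
d=load('top');V,U=np.mgrid[195:240,262:385];P=depth(d,U.ravel(),V.ravel())
R=P[(P[:,2]>.127)&(P[:,2]<.134)&(P[:,0]<.56)]
R=R[np.abs(R[:,0]-np.median(R[:,0]))<.02];print(len(R),cv2.minAreaRect(R[:,:2].astype(np.float32)),R.mean(0))
# edges of the panel from pixels
print([onz(d,u,v,.1305).round(4)[:2].tolist() for u,v in((273,226),(376,220),(273,221),(376,216))])
print('shell top corners',[onz(d,u,v,.135).round(4)[:2].tolist() for u,v in((263,82),(366,75),(267,176),(373,168))])
E
```

```text
[-1, -3.0, -1.7, 0.7, np.float64(0.173)]
[-1, -3.2, -1.2, 0.7, np.float64(0.173)]
[-1, -3.4, -0.6, 0.7, np.float64(0.173)]
[-1, -3.5, 0.0, 0.7, np.float64(0.173)]
[-1, -3.4, 0.6, 0.7, np.float64(0.173)]
[-1, -3.2, 1.2, 0.7, np.float64(0.173)]
[-1, -3.0, 1.7, 0.7, np.float64(0.173)]
[-1, -2.6, 2.2, 0.6, np.float64(0.173)]
[-1, -2.2, 2.7, 0.7, np.float64(0.173)]
[-1, -1.7, 3.0, 0.6, np.float64(0.173)]
[-1, -1.2, 3.2, 0.7, np.float64(0.173)]
-- [0.4037 0.2791 0.13  ] 1.01
671 ((0.5143120288848877, -0.007940135896205902), (0.016838157549500465, 0.21204622089862823), 4.538398742675781) [ 0.51440091 -0.00591972  0.13046902]
[[0.5074, 0.0974], [0.5208, -0.1129], [0.5178, 0.0976], [0.5292, -0.113]]
shell top corners [[0.8189, 0.1243], [0.8356, -0.0955], [0.6114, 0.1113], [0.6294, -0.1076]]
```

{"api": "move_arm", "payload": {"commands": [[[-1,-3.0,-1.7,0.7,0.173],[-1,-3.2,-1.2,0.7,0.173],[-1,-3.4,-0.6,0.7,0.173],[-1,-3.5,0,0.7,0.173],[-1,-3.4,0.6,0.7,0.173]]]}}

```text
time: 0.72
ee_pos: [0.2518, 0.417, 0.17]
eef_rot: [-3.141, 0.0, 2.042]
force: [0.4, 0.8, -0.0]
gripper_width: 0.0936
```

{"api": "move_arm", "payload": {"commands": [[[-1,-3.2,1.2,0.7,0.173],[-1,-3.0,1.7,0.7,0.173],[-1,-2.6,2.2,0.6,0.173],[-1,-2.2,2.7,0.7,0.173],[-1,-1.7,3.0,0.6,0.173]]]}}

```text
time: 1.35
ee_pos: [0.3793, 0.3016, 0.137]
eef_rot: [-3.141, 0.0, 1.177]
force: [0.2, 0.6, 0.6]
gripper_width: 0.0941
```

{"api": "move_arm", "payload": {"commands": [[[-1,-1.2,3.2,0.7,0.173],[-1,0,0,0,0],[-1,0,0,0,0]]]}}

```text
time: 1.72
ee_pos: [0.4034, 0.2795, 0.1304]
eef_rot: [-3.141, 0.0, 1.012]
force: [0.2, -0.1, -1.2]
gripper_width: 0.094
```

```bash
python3 - <<'E'
from h import *
st();d=snap('wrist','w1.png');print(d['fx'],d['world_from_camera'].round(3).tolist())
d=snap('top');im=d['image'];hsv=cv2.cvtColor(im,cv2.COLOR_RGB2HSV)
E
```

```text
{'time': 1.725, 'q': [0.5313, 0.2483, 1.7722, 0.0001, 1.1214, 1.0903], 'ee_pos': [0.4034, 0.2795, 0.1304], 'eef_rot': [-3.1413, 0.0002, 1.0117], 'force': [0.1654, -0.1066, -1.1807], 'gripper_width': 0.094}
405.3308795977083 [[0.848, 0.51, 0.147, 0.446], [-0.531, 0.814, 0.235, 0.348], [0.0, -0.278, 0.961, 0.311], [0.0, 0.0, 0.0, 1.0]]
```

View pics/w1.png

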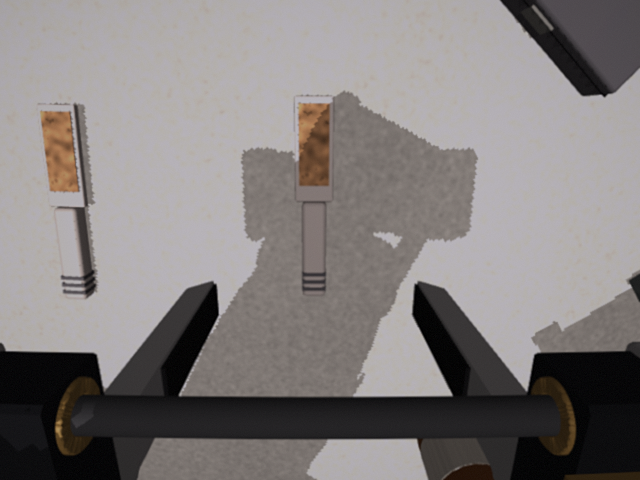

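The wrist view shows the target lined up between the jaws: tip at (314,96), handle/plate joint at (314,201), handle end at (314,293).

```bash
python3 - <<'E'
from h import *
d=load('wrist')
a=onz(d,314.5,96,.011);j=onz(d,314,201.5,.011);j2=onz(d,314,201.5,.016);e=onz(d,314,293,.013)
print(a,j,j2,e,np.linalg.norm((a-j)[:2]),np.linalg.norm((j2-e)[:2]))
ax=(a-e)[:2];w=np.arctan2(ax[1],ax[0]);ax/=np.linalg.norm(ax);o=(a[:2]-.075*ax+e[:2]+.075*ax)/2
g=o-.025*ax;print('yaw',w,'o',o,'grip',g)
plan((*g,.06,w,3),(*g,.002,w,4))
E
```

```text
[0.45585026 0.36450812 0.011     ] [0.41569442 0.30111422 0.011     ] [0.41619956 0.30189735 0.016     ] [0.37680844 0.23908504 0.013     ] 0.0750418433558301 0.07414206802031845
yaw 1.0084652812392512 o [0.41632935 0.30179658] grip [0.40300036 0.28064622]
[-1, 0.0, -0.0, 2.4, np.float64(0.001)]
[-1, 0.0, -0.0, 2.3, np.float64(0.001)]
[-1, 0.1, -0.1, 2.4, np.float64(0.002)]
-- [0.4029 0.2812 0.0596] 1.008
[-1, -0.0, 0.0, 1.4, np.float64(-0.0)]
[-1, -0.0, 0.0, 1.5, np.float64(-0.0)]
[-1, -0.0, 0.0, 1.4, np.float64(-0.0)]
[-1, -0.0, 0.0, 1.5, np.float64(-0.0)]
-- [0.4029 0.2812 0.0016] 1.008
```

{"api": "move_arm", "payload": {"commands": [[[-1,0,0,4,0],[-1,0.1,-0.1,4,0.003],[-1,0,0,3,0],[-1,0,0,1.3,0],[-1,0,0,0.5,0]]], "grip_force": 8}}

```text
time: 2.45
ee_pos: [0.4033, 0.281, 0.0025]
eef_rot: [3.142, -0.0, 1.008]
force: [0.5, -0.5, 0.7]
gripper_width: 0.0942
```

{"api": "move_arm", "payload": {"commands": [[[1,0,0,0,0],[1,0,0,0,0],[1,0,0,0,0],[1,0,0,0,0],[1,0,0,0,0]]], "grip_force": 8}}

```text
time: 3.08
ee_pos: [0.4035, 0.2807, 0.0026]
eef_rot: [3.142, -0.0, 1.007]
force: [-0.1, 0.4, -0.7]
gripper_width: 0.0478
```

{"api": "move_arm", "payload": {"commands": [[[1,0,0,0,0],[1,0,0,0,0],[1,0,0,-1,0],[1,0,0,-3,0],[1,0,0,-4,0]]]}}

```text
time: 3.7
ee_pos: [0.403, 0.2804, 0.0834]
eef_rot: [-3.141, 0.001, 1.007]
force: [0.4, -0.6, -0.9]
gripper_width: 0.0176
```

```bash
python3 - <<'E'
from h import *
d=snap('wrist');s=snap('side')
cv2.imwrite('pics/c2.png',np.vstack([d['image'],cv2.resize(s['image'][150:330,60:300],(640,480))])[::2,::2,::-1].copy())
E
```

```text
(no output)
```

View pics/c2.png

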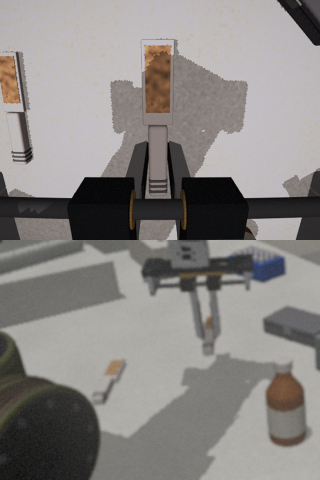

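The paddle is held: plate at half-scale (158,80), with the handle between the fingers. I check its height and tilt from the depth.

```bash
python3 - <<'E'
from h import *
d=load('wrist');st()
for v in(85,110,150,200,230,262,300,340,375): print(v,depth(d,np.array([316]),np.array([v]))[0].round(4))
T=bot.get_state()
# target: pivot over left shell edge; unit vectors of incubator
plan((.48,.30,.20,1.3,3),(.66,.20,.22,1.646,4),clo=1)
E
```

```text
{'time': 3.8, 'q': [0.5334, 0.3101, 1.8082, -0.0, 1.0167, 1.0973], 'ee_pos': [0.4051, 0.2817, 0.0867], 'eef_rot': [3.1386, -0.0059, 1.0069], 'force': [0.876, 1.0242, -0.3491], 'gripper_width': 0.0179}
85 [0.4548 0.3619 0.0839]
110 [0.4494 0.3534 0.0852]
150 [0.4405 0.3394 0.0839]
200 [0.429  0.3211 0.0858]
230 [0.4214 0.3092 0.0846]
262 [0.414  0.2974 0.089 ]
300 [0.404  0.2816 0.0893]
340 [0.3926 0.2636 0.0888]
375 [0.3822 0.247  0.0891]
[1, 1.9, 1.8, -3.8, np.float64(-0.098)]
[1, 1.6, 1.9, -3.8, np.float64(-0.098)]
[1, 1.5, 2.1, -3.7, np.float64(-0.097)]
-- [0.4796 0.3003 0.1997] 1.3
[1, -1.2, 5.0, -0.5, np.float64(-0.087)]
[1, -1.6, 4.9, -0.5, np.float64(-0.086)]
[1, -2.1, 4.7, -0.5, np.float64(-0.087)]
[1, -2.5, 4.6, -0.5, np.float64(-0.086)]
-- [0.6603 0.1997 0.2197] 1.646
```

The fingers overlap only about the top 4 mm of the handle because the lift began too early. I set it down and regrip lower.

{"api": "move_arm", "payload": {"commands": [[[1,0,0,4,0],[1,0,0,2.5,0],[1,0,0,0.8,0],[1,0,0,0,0],[0.3,0,0,0,0]]]}}

```text
time: 4.42
ee_pos: [0.4037, 0.2808, 0.01]
eef_rot: [3.141, -0.001, 1.007]
force: [0.5, -0.5, -0.2]
gripper_width: 0.0247
```

{"api": "move_arm", "payload": {"commands": [[[0.3,0,0,0,0],[0.3,0,0,0,0],[0.3,0,0,1.1,0],[0.3,0,0,0,0],[1,0,0,0,0]]]}}

```text
time: 5.05
ee_pos: [0.4041, 0.2811, 0.0]
eef_rot: [3.141, -0.002, 1.007]
force: [-8.9, -5.7, 33.0]
gripper_width: 0.0325
```

{"api": "move_arm", "payload": {"commands": [[[1,0,0,0,0],[1,0,0,0,0],[1,0,0,0,0],[1,0,0,0,0],[1,0,0,0,0]]]}}

```text
time: 5.68
ee_pos: [0.4041, 0.2811, 0.0001]
eef_rot: [3.141, -0.002, 1.007]
force: [-8.2, -5.2, 33.4]
gripper_width: 0.0324
```

The fingertips press on the bench and friction holds them, so I raise slightly.

{"api": "move_arm", "payload": {"commands": [[[1,0,0,-0.3,0],[1,0,0,0,0],[1,0,0,0,0],[1,0,0,0,0]]]}}

```text
time: 6.18
ee_pos: [0.4035, 0.2807, 0.0014]
eef_rot: [3.142, -0.0, 1.007]
force: [-2.2, -1.9, 9.9]
gripper_width: 0.018
```

{"api": "move_arm", "payload": {"commands": [[[1,0,0,-1,0],[1,0,0,-3,0],[1,0,0,-5,0],[1,1.9,1.8,-5,-0.098],[1,1.6,1.9,-5,-0.098]]]}}

```text
time: 6.8
ee_pos: [0.4533, 0.2929, 0.1934]
eef_rot: [3.141, -0.0, 1.206]
force: [0.5, 0.0, -0.9]
gripper_width: 0.0178
```

{"api": "move_arm", "payload": {"commands": [[[1,1.5,2.1,-2.5,-0.097],[1,-1.2,5.0,-0.5,-0.087],[1,-1.6,4.9,-0.5,-0.086],[1,-2.1,4.7,-0.5,-0.087],[1,-2.5,4.6,-0.5,-0.086]]]}}

```text
time: 7.42
ee_pos: [0.6597, 0.1976, 0.2365]
eef_rot: [-3.141, 0.0, 1.649]
force: [0.0, 0.4, -0.0]
gripper_width: 0.0181
```

{"api": "move_arm", "payload": {"commands": [[[1,0,0,0,0],[1,0,0,0,0]]]}}

```text
time: 7.68
ee_pos: [0.6581, 0.1988, 0.2359]
eef_rot: [-3.141, 0.0, 1.645]
force: [-1.4, 0.0, -1.8]
gripper_width: 0.0178
```

```bash
python3 - <<'E'
from h import *
st();d=snap('wrist','w3.png');t=snap('top')
E
```

```text
{'time': 7.675, 'q': [0.2401, 0.6068, 1.0137, 0.0001, 1.5221, 0.1657], 'ee_pos': [0.6581, 0.1988, 0.2359], 'eef_rot': [-3.1405, 0.0, 1.6452], 'force': [-1.4049, 0.0331, -1.8478], 'gripper_width': 0.0178}
```

View pics/w3.png

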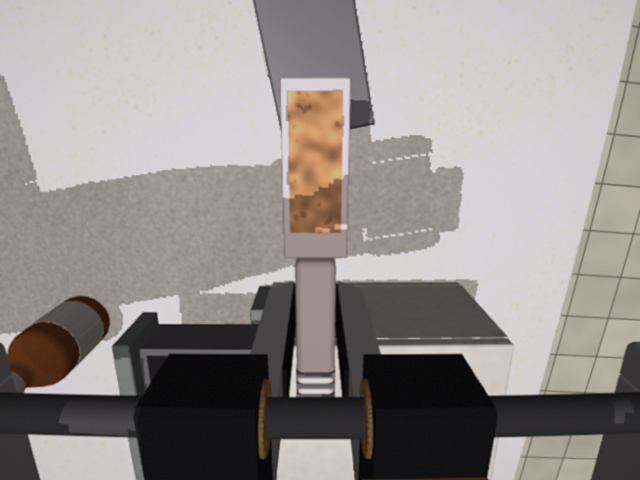

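The wrist view shows the paddle straight and gripped: tip (316,80), joint (316,257), handle end about (316,390). Next I check its height and plan the move to the left shell edge.

```bash
python3 - <<'E'
from h import *
d=load('wrist')
for v in(90,170,245,280,330,360,385): print(v,depth(d,np.array([316]),np.array([v]))[0].round(4))
a=onz(d,316,80,.245);j=onz(d,316,257,.25);print('tip',a,'joint',j)
plan((.6595,.141,.155,1.646,3),clo=1)
E
```

```text
90 [0.6512 0.2924 0.2486]
170 [0.6535 0.2613 0.2474]
245 [0.656  0.2287 0.2463]
280 [0.6571 0.2139 0.2503]
330 [0.6589 0.1901 0.2514]
360 [0.66   0.1746 0.2514]
385 [0.661  0.1618 0.2525]
tip [0.65090731 0.29648501 0.245     ] joint [0.65629876 0.22440586 0.25      ]
[1, -1.9, -0.1, 2.7, np.float64(0.0)]
[1, -2.0, -0.1, 2.7, np.float64(0.0)]
[1, -1.9, -0.1, 2.8, np.float64(0.0)]
-- [0.6592 0.1414 0.1546] 1.646
```

{"api": "move_arm", "payload": {"commands": [[[1,-1.9,-0.1,2.7,0],[1,-2,-0.1,2.7,0],[1,-1.9,-0.1,2.8,0],[1,0,0,1.0,0],[1,0,0,0.5,0]]]}}

```text
time: 8.4
ee_pos: [0.6598, 0.1417, 0.14]
eef_rot: [3.141, -0.0, 1.646]
force: [-0.1, 0.2, -0.8]
gripper_width: 0.0177
```

{"api": "move_arm", "payload": {"commands": [[[1,0,0,0.5,0],[1,0,0,0.4,0],[1,0,0,0.4,0],[1,0,0,0.4,0],[1,0,0,0.4,0]]]}}

```text
time: 9.02
ee_pos: [0.6601, 0.1403, 0.1183]
eef_rot: [3.141, 0.0, 1.646]
force: [0.1, -0.6, 2.8]
gripper_width: 0.0178
```

```bash
python3 - <<'E'
from h import *
st();d=snap('wrist')
for v in(120,170,220,260,280,330,360,385,400): print(v,depth(d,np.array([316]),np.array([v]))[0].round(4))
E
```

```text
{'time': 9.025, 'q': [0.1554, 0.6524, 1.2136, -0.0004, 1.2753, 0.0807], 'ee_pos': [0.6601, 0.1403, 0.1183], 'eef_rot': [3.1413, 0.0004, 1.6456], 'force': [0.1344, -0.6417, 2.7595], 'gripper_width': 0.0178}
120 [0.654  0.2232 0.0766]
170 [0.6558 0.1989 0.0943]
220 [0.6575 0.1768 0.109 ]
260 [0.6585 0.1619 0.1245]
280 [0.6591 0.1537 0.1284]
330 [0.6605 0.1359 0.1416]
360 [0.6612 0.1252 0.1481]
385 [0.6619 0.116  0.1525]
400 [0.6577 0.1687 0.2306]
```

Levering works, and the tilt is about 36° at 3 N. I continue.

{"api": "move_arm", "payload": {"commands": [[[1,0,0,0.4,0],[1,0,0,0.4,0],[1,0,0,0.4,0],[1,0,0,0.3,0],[1,0,0,0,0]]]}}

```text
time: 9.7
ee_pos: [0.6597, 0.1407, 0.103]
eef_rot: [-3.141, -0.0, 1.646]
force: [0.4, 1.1, -0.5]
gripper_width: 0.0184
```

{"api": "move_arm", "payload": {"commands": [[[1,0.2,0,-1,0],[1,0,0,-3,0],[1,0,0,-5,0],[1,0,0,-5,0],[1,0,0,0,0]]]}}

```text
time: 10.32
ee_pos: [0.6609, 0.1428, 0.2488]
eef_rot: [3.134, -0.001, 1.646]
force: [0.2, -0.5, -0.7]
gripper_width: 0.0179
```

```bash
python3 - <<'E'
from h import *
st();d=snap('wrist','w4.png')
for v in(160,180,220,260,280,330,360): print(v,depth(d,np.array([316]),np.array([v]))[0].round(4))
E
```

```text
{'time': 10.325, 'q': [0.1587, 0.5664, 1.0465, -0.0001, 1.5209, 0.0837], 'ee_pos': [0.6609, 0.1428, 0.2488], 'eef_rot': [3.1338, -0.0006, 1.6458], 'force': [0.1567, -0.452, -0.7322], 'gripper_width': 0.0179}
160 [0.6571 0.203  0.1842]
180 [0.6577 0.193  0.1989]
220 [0.6588 0.1754 0.2231]
260 [0.6596 0.1614 0.2464]
280 [0.66   0.1551 0.2563]
330 [0.661  0.1395 0.2744]
360 [0.6614 0.1324 0.2861]
```

View pics/w4.png

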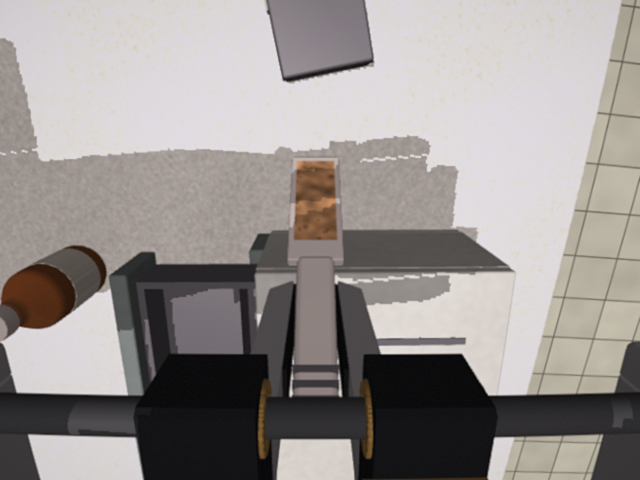

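The tilt is about 55°, with the tip offset about +58 mm along the paddle and −70 mm below the TCP. Now over to the beaker.

```bash
python3 - <<'E'
from h import *
st();plan((.4352,-.3923,.25,1.646,12),clo=1)
E
```

```text
{'time': 10.375, 'q': [0.1587, 0.5688, 1.0501, -0.0001, 1.5194, 0.0837], 'ee_pos': [0.6601, 0.1427, 0.2456], 'eef_rot': [3.1383, -0.0002, 1.6458], 'force': [-1.9698, -0.076, -0.7065], 'gripper_width': 0.0183}
[1, -4.3, -2.2, -0.0, np.float64(-0.0)]
[1, -4.3, -2.2, -0.0, np.float64(-0.0)]
[1, -4.3, -2.2, -0.0, np.float64(-0.0)]
[1, -4.3, -2.2, -0.0, np.float64(-0.0)]
[1, -4.3, -2.2, -0.1, np.float64(-0.0)]
[1, -4.3, -2.2, -0.0, np.float64(-0.0)]
[1, -4.3, -2.2, -0.1, np.float64(-0.0)]
[1, -4.3, -2.2, -0.0, np.float64(-0.0)]
[1, -4.3, -2.2, -0.1, np.float64(-0.0)]
[1, -4.3, -2.2, -0.0, np.float64(-0.0)]
[1, -4.3, -2.2, -0.1, np.float64(-0.0)]
[1, -4.4, -2.2, -0.0, np.float64(-0.0)]
-- [ 0.4356 -0.3926  0.2496] 1.646
```

{"api": "move_arm", "payload": {"commands": [[[1,-2.3,-1.2,0,0],[1,-4.3,-2.2,0,0],[1,-4.3,-2.2,-0.1,0],[1,-4.3,-2.2,-0.1,0],[1,-4.3,-2.2,-0.1,0]]]}}

```text
time: 11.0
ee_pos: [0.5734, -0.0606, 0.2452]
eef_rot: [-3.139, -0.0, 1.646]
force: [1.5, -0.7, -0.3]
gripper_width: 0.0178
```

{"api": "move_arm", "payload": {"commands": [[[1,-4.3,-2.2,0,0],[1,-4.3,-2.2,0,0],[1,-4.3,-2.2,0,0],[1,-4.3,-2.2,0,0],[1,-4.3,-2.2,0,0]]]}}

```text
time: 11.62
ee_pos: [0.4799, -0.2831, 0.2453]
eef_rot: [-3.14, -0.001, 1.646]
force: [0.9, -0.5, 0.2]
gripper_width: 0.0179
```

{"api": "move_arm", "payload": {"commands": [[[1,-4.3,-2.2,0,0],[1,-4.3,-2.2,0,0],[1,-2.0,-1.0,0,0],[1,0,0,0,0],[1,0,0,0,0]]]}}

```text
time: 12.25
ee_pos: [0.4357, -0.3907, 0.2461]
eef_rot: [-3.141, -0.001, 1.647]
force: [0.2, -0.2, -0.3]
gripper_width: 0.0179
```

```bash
python3 - <<'E'
from h import *
st();d=snap('wrist','w5.png')
for v in(160,180,220,260,280,330,360): print(v,depth(d,np.array([316]),np.array([v]))[0].round(4))
V,U=np.mgrid[0:400,150:520];P=depth(d,U.ravel(),V.ravel())
R=P[(P[:,2]>.055)&(P[:,2]<.065)&(np.hypot(P[:,0]-.432,P[:,1]+.35)<.06)]
print(len(R),cv2.minEnclosingCircle(R[:,:2].astype(np.float32)))
E
```

```text
{'time': 12.25, 'q': [-0.7936, 0.3532, 1.3565, 0.0002, 1.4326, -0.8695], 'ee_pos': [0.4357, -0.3907, 0.2461], 'eef_rot': [-3.1413, -0.0007, 1.6467], 'force': [0.1554, -0.2249, -0.33], 'gripper_width': 0.0179}
160 [ 0.4313 -0.3305  0.1812]
180 [ 0.4321 -0.3404  0.1965]
220 [ 0.4334 -0.3583  0.2193]
260 [ 0.4344 -0.3716  0.2451]
280 [ 0.4349 -0.3789  0.2523]
330 [ 0.4359 -0.393   0.2735]
360 [ 0.4365 -0.4012  0.2833]
1347 ((0.43386876583099365, -0.3498448133468628), 0.04487241804599762)
```

View pics/w5.png

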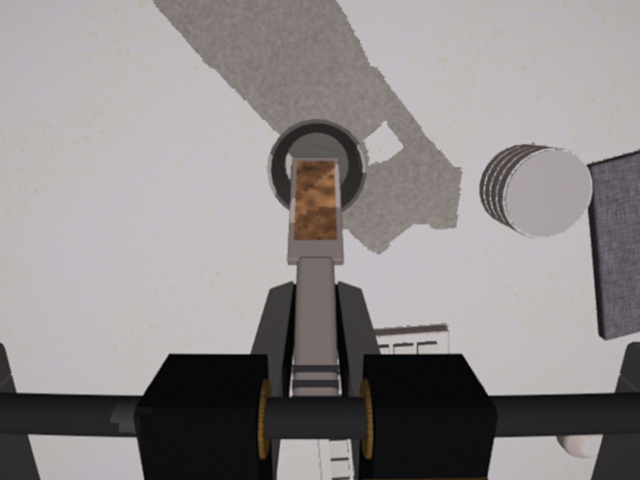

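The tip is over the beaker mouth: plate end (316,160), rim circle centred about (317,166). Now I dip to about 42 mm below the rim, hold, and rise.

{"api": "move_arm", "payload": {"commands": [[[1,0,0,3,0],[1,0,0,4,0],[1,0,0,4,0],[1,0,0,2,0],[1,0,0,1,0]]]}}

```text
time: 12.92
ee_pos: [0.4356, -0.3906, 0.1056]
eef_rot: [-3.141, -0.001, 1.647]
force: [0.0, -0.2, -0.7]
gripper_width: 0.0175
```

{"api": "move_arm", "payload": {"commands": [[[1,0,0,1,0],[1,0,0,1,0],[1,0,0,0,0],[1,0,0,0,0],[1,0,0,0,0]]]}}

```text
time: 13.55
ee_pos: [0.4353, -0.3919, 0.0869]
eef_rot: [3.141, 0.001, 1.646]
force: [0.2, -0.4, -1.1]
gripper_width: 0.0181
```

```bash
python3 - <<'E'
from h import *
st();d=snap('wrist')
print(depth(d,np.full(5,316),np.array([160,170,200,280,360])).round(3))
E
```

```text
{'time': 13.55, 'q': [-0.7955, 0.4972, 1.5367, -0.0, 1.107, -0.8704], 'ee_pos': [0.4353, -0.3919, 0.0869], 'eef_rot': [3.1411, 0.0006, 1.6457], 'force': [0.1836, -0.4409, -1.0762], 'gripper_width': 0.0181}
[[ 0.431 -0.332  0.022]
 [ 0.431 -0.337  0.029]
 [ 0.432 -0.351  0.049]
 [ 0.435 -0.38   0.094]
 [ 0.436 -0.402  0.124]]
```

{"api": "move_arm", "payload": {"commands": [[[1,0,0,0,0],[1,0,0,0,0],[1,0,0,-2,0],[1,0,0,-3,0],[1,0,0,-4,0]]]}}

```text
time: 14.22
ee_pos: [0.4349, -0.3914, 0.1768]
eef_rot: [-3.141, -0.001, 1.646]
force: [-0.1, 0.3, -0.7]
gripper_width: 0.0179
```

{"api": "move_arm", "payload": {"commands": [[[1,0,0,-4,0],[1,0,0,-3,0],[1,0,0,0,0]]]}}

```text
time: 14.6
ee_pos: [0.4357, -0.3922, 0.2485]
eef_rot: [3.139, 0.003, 1.646]
force: [0.4, 0.3, -1.6]
gripper_width: 0.0179
```

The dip reached about 40 mm below the rim with no contact force. Now to the tray.

```bash
python3 - <<'E'
from h import *
plan((.558,.0095,.245,1.646,9),clo=1)
E
```

```text
[1, 4.3, 1.7, 0.0, np.float64(-0.0)]
[1, 4.4, 1.7, 0.0, np.float64(-0.0)]
[1, 4.3, 1.7, 0.1, np.float64(-0.0)]
[1, 4.4, 1.7, 0.0, np.float64(-0.0)]
[1, 4.3, 1.7, 0.1, np.float64(-0.0)]
[1, 4.4, 1.7, 0.0, np.float64(-0.0)]
[1, 4.3, 1.7, 0.1, np.float64(-0.0)]
[1, 4.4, 1.7, 0.0, np.float64(-0.0)]
[1, 4.3, 1.6, 0.1, np.float64(-0.0)]
-- [0.5579 0.0091 0.2445] 1.646
```

{"api": "move_arm", "payload": {"commands": [[[1,2.3,0.9,0,0],[1,4.3,1.7,0,0],[1,4.4,1.7,0.1,0],[1,4.3,1.7,0,0],[1,4.4,1.7,0.1,0]]]}}

```text
time: 15.22
ee_pos: [0.4971, -0.1879, 0.2429]
eef_rot: [-3.14, -0.001, 1.646]
force: [0.6, -0.4, -0.2]
gripper_width: 0.0178
```

{"api": "move_arm", "payload": {"commands": [[[1,4.3,1.7,0,0],[1,4.4,1.7,0.1,0],[1,4.3,1.7,0,0],[1,4.4,1.6,0.1,0],[1,2.0,0.8,0,0]]]}}

```text
time: 15.85
ee_pos: [0.5573, 0.0117, 0.2406]
eef_rot: [-3.139, -0.0, 1.648]
force: [0.7, -1.2, -0.5]
gripper_width: 0.0176
```

{"api": "move_arm", "payload": {"commands": [[[1,0,0,0,0],[1,0,0,0,0]]]}}

```text
time: 16.1
ee_pos: [0.5571, 0.0089, 0.2416]
eef_rot: [-3.14, 0.0, 1.645]
force: [-0.1, -0.4, -0.4]
gripper_width: 0.0181
```

```bash
python3 - <<'E'
from h import *
st();d=snap('wrist','w6.png')
print(depth(d,np.full(6,316),np.array([160,164,170,200,280,360])).round(4))
V,U=np.mgrid[0:400,0:640];P=depth(d,U.ravel(),V.ravel()).reshape(400,640,3)
for nm,z0,z1 in(('floor',.07,.08),('walltop',.11,.12),('panel',.127,.133)):
    m=(P[...,2]>z0)&(P[...,2]<z1)&(P[...,0]>.45)&(P[...,0]<.62)&(abs(P[...,1])<.13);R=P[m];print(nm,len(R),R.min(0).round(4),R.max(0).round(4),cv2.minAreaRect(R[:,:2].astype(np.float32)))
E
```

```text
{'time': 16.1, 'q': [-0.0497, 0.2917, 1.4474, -0.0002, 1.4038, -0.1243], 'ee_pos': [0.5571, 0.0089, 0.2416], 'eef_rot': [-3.1403, 0.0, 1.6455], 'force': [-0.1445, -0.3855, -0.436], 'gripper_width': 0.0181}
[[ 0.5528  0.0691  0.1779]
 [ 0.5529  0.0671  0.181 ]
 [ 0.5532  0.0639  0.1838]
 [ 0.5542  0.0499  0.204 ]
 [ 0.5563  0.021   0.2484]
 [ 0.558  -0.0015  0.2788]]
floor 8076 [ 0.5148 -0.0645  0.0701] [0.62 0.11 0.08] ((0.5758563280105591, 0.018447615206241608), (0.1030469760298729, 0.17242096364498138), 6.626788139343262)
walltop 4190 [ 0.5146 -0.092   0.11  ] [0.6199 0.1097 0.12  ] ((0.5746225118637085, 0.005299866199493408), (0.10458187013864517, 0.20133048295974731), 4.662653923034668)
panel 4320 [ 0.5001 -0.0758  0.1271] [0.62   0.1097 0.133 ] ((0.5659865736961365, 0.01692274957895279), (0.11918846517801285, 0.17669256031513214), 4.554478645324707)
```

View pics/w6.png

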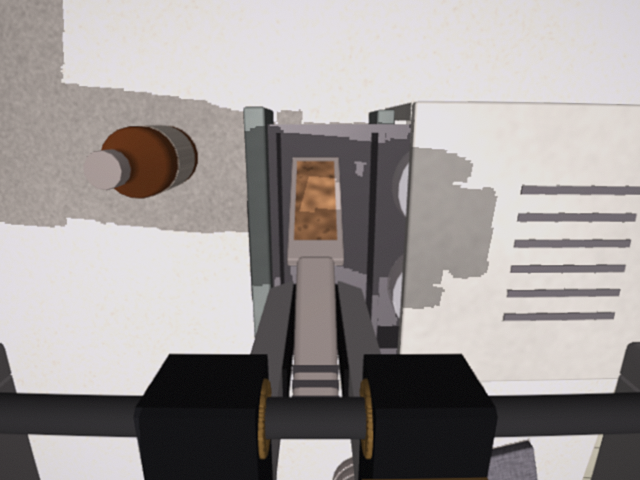

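The paddle hangs over the tray: tip (316,160), panel edge about (270,150), divider about (371,150), left tray wall about row 130. I check the bay limits at those pixels.

```bash
python3 - <<'E'
from h import *
d=load('wrist')
for u,v,z in((247,150,.1305),(270,150,.1305),(272,250,.1305),(371,150,.115),(368,250,.115),(320,124,.115),(320,134,.115),(320,137,.075)): print(u,v,onz(d,u,v,z).round(4),depth(d,np.array([u]),np.array([v])).round(4))
print([depth(d,np.array([u]),np.array([150]))[0].round(3).tolist() for u in range(242,286,4)])
print([depth(d,np.array([u]),np.array([150]))[0].round(3).tolist() for u in range(350,390,4)])
print([depth(d,np.array([345]),np.array([v]))[0].round(3).tolist() for v in range(106,156,4)])
E
```

```text
247 150 [0.5041 0.0685 0.1305] [[0.5039 0.0685 0.1297]]
270 150 [0.5203 0.0697 0.1305] [[0.5187 0.0687 0.1154]]
272 250 [ 0.5251 -0.004   0.1305] [[ 0.5237 -0.0088  0.1156]]
371 150 [0.5934 0.0742 0.115 ] [[0.5976 0.0727 0.0844]]
368 250 [ 0.5997 -0.0032  0.115 ] [[ 0.6053 -0.0139  0.0796]]
320 124 [0.5542 0.09   0.115 ] [[0.5542 0.09   0.116 ]]
320 134 [0.5547 0.0829 0.115 ] [[0.5552 0.082  0.0756]]
320 137 [0.5554 0.0796 0.075 ] [[0.5554 0.0796 0.076 ]]
[[0.478, 0.059, 0.002], [0.503, 0.069, 0.131], [0.506, 0.069, 0.132], [0.509, 0.069, 0.132], [0.512, 0.069, 0.131], [0.515, 0.069, 0.13], [0.518, 0.07, 0.132], [0.519, 0.069, 0.115], [0.522, 0.069, 0.115], [0.524, 0.068, 0.103], [0.525, 0.067, 0.075]]
[[0.581, 0.071, 0.077], [0.585, 0.071, 0.076], [0.588, 0.071, 0.076], [0.591, 0.072, 0.077], [0.594, 0.072, 0.077], [0.598, 0.072, 0.078], [0.598, 0.074, 0.1], [0.599, 0.075, 0.115], [0.601, 0.075, 0.117], [0.611, 0.073, 0.076]]
[[0.579, 0.109, 0.0], [0.579, 0.105, -0.001], [0.579, 0.102, 0.001], [0.58, 0.098, 0.003], [0.58, 0.094, 0.002], [0.573, 0.09, 0.115], [0.573, 0.087, 0.117], [0.576, 0.084, 0.077], [0.576, 0.08, 0.075], [0.576, 0.077, 0.077], [0.577, 0.074, 0.077], [0.577, 0.071, 0.075], [0.577, 0.067, 0.075]]
```

The bay centre is about (0.567, −0.004), so I shift +0.9 cm in x and descend to the tip contact.

{"api": "move_arm", "payload": {"commands": [[[1,0,0.9,2,0],[1,0,0,3,0],[1,0,0,2.5,0],[1,0,0,1.3,0],[1,0,0,0,0]]]}}

```text
time: 16.77
ee_pos: [0.5662, 0.01, 0.1534]
eef_rot: [-3.14, -0.0, 1.645]
force: [0.4, -0.9, 0.4]
gripper_width: 0.0181
```

{"api": "move_arm", "payload": {"commands": [[[1,0,0,0.5,0],[1,0,0,0.5,0],[1,-0.4,0,0.4,0],[1,-0.5,0,0.4,0],[1,0,0,0,0]]], "grip_force": 6}}

```text
time: 17.4
ee_pos: [0.5671, 0.0009, 0.1361]
eef_rot: [-3.141, -0.0, 1.645]
force: [0.1, -1.4, 0.0]
gripper_width: 0.0177
```

```bash
python3 - <<'E'
from h import *
st();d=snap('wrist')
print(depth(d,np.full(8,316),np.array([130,140,150,160,170,200,280,360])).round(4))
E
```

```text
{'time': 17.4, 'q': [-0.063, 0.4021, 1.5508, 0.0002, 1.189, -0.1375], 'ee_pos': [0.5671, 0.0009, 0.1361], 'eef_rot': [-3.1413, -0.0002, 1.6453], 'force': [0.0719, -1.4116, 0.0025], 'gripper_width': 0.0177}
[[ 0.5615  0.0784  0.0756]
 [ 0.5619  0.0728  0.0765]
 [ 0.5623  0.0677  0.0845]
 [ 0.5626  0.0626  0.0903]
 [ 0.563   0.0577  0.095 ]
 [ 0.564   0.0438  0.1091]
 [ 0.5662  0.0135  0.1443]
 [ 0.5681 -0.012   0.1694]]
```

{"api": "move_arm", "payload": {"commands": [[[1,-0.5,0,0.6,0],[1,-0.6,0,0.7,0],[1,-0.5,0,0.7,0],[1,-0.4,0,0.8,0],[1,0,0,0,0]]]}}

```text
time: 18.08
ee_pos: [0.5682, -0.019, 0.1076]
eef_rot: [-3.14, -0.0, 1.645]
force: [-0.4, 0.4, 0.3]
gripper_width: 0.018
```

{"api": "move_arm", "payload": {"commands": [[[1,-0.3,0,0.7,0],[1,-0.3,0,0.7,0],[1,-0.2,0,0.5,0],[1,0,0,0,0]]]}}

```text
time: 18.58
ee_pos: [0.569, -0.0268, 0.0889]
eef_rot: [-3.141, -0.0, 1.646]
force: [-0.1, 0.1, -0.6]
gripper_width: 0.0179
```

```bash
python3 - <<'E'
from h import *
st();d=snap('wrist')
print(depth(d,np.full(9,316),np.array([80,90,100,110,130,160,200,280,350])).round(4))
E
```

```text
{'time': 18.575, 'q': [-0.1113, 0.4631, 1.583, -0.0001, 1.0963, -0.1861], 'ee_pos': [0.569, -0.0268, 0.0889], 'eef_rot': [-3.1408, -0.0001, 1.6457], 'force': [-0.0639, 0.0713, -0.5972], 'gripper_width': 0.0179}
[[ 0.5616  0.0729  0.0772]
 [ 0.562   0.0683  0.0825]
 [ 0.5623  0.0641  0.0833]
 [ 0.5626  0.0598  0.0849]
 [ 0.5632  0.0514  0.087 ]
 [ 0.5642  0.0388  0.0894]
 [ 0.5655  0.0218  0.0933]
 [ 0.5679 -0.0113  0.1046]
 [ 0.5702 -0.0419  0.1109]]
```

{"api": "move_arm", "payload": {"commands": [[[1,-0.1,0,0.4,0],[1,-0.1,0,0.4,0],[1,0,0,0.3,0],[1,0,0,0,0]]], "grip_force": 3}}

```text
time: 19.12
ee_pos: [0.5692, -0.0287, 0.0782]
eef_rot: [-3.141, -0.0, 1.646]
force: [0.0, 0.9, -0.5]
gripper_width: 0.0181
```

```bash
python3 - <<'E'
from h import *
st();d=snap('wrist')
print(depth(d,np.full(9,316),np.array([75,85,95,110,130,160,200,280,350])).round(4))
E
```

```text
{'time': 19.125, 'q': [-0.1146, 0.4775, 1.5899, -0.0, 1.0747, -0.1896], 'ee_pos': [0.5692, -0.0287, 0.0782], 'eef_rot': [-3.1411, -0.0001, 1.6458], 'force': [0.0181, 0.8538, -0.4618], 'gripper_width': 0.0181}
[[ 0.5617  0.0721  0.0754]
 [ 0.5621  0.0675  0.0824]
 [ 0.5624  0.0636  0.0822]
 [ 0.5628  0.0576  0.0845]
 [ 0.5634  0.0497  0.0838]
 [ 0.5643  0.0375  0.0856]
 [ 0.5656  0.0206  0.0862]
 [ 0.5681 -0.0123  0.0959]
 [ 0.5705 -0.0445  0.0989]]
```

{"api": "move_arm", "payload": {"commands": [[[1,0,0,0.2,0],[1,0,0,0,0],[0.55,0,0,0,0],[0.5,0,0,0,0],[0.45,0,0,0,0]]]}}

```text
time: 19.8
ee_pos: [0.5694, -0.0287, 0.0765]
eef_rot: [3.141, 0.0, 1.646]
force: [0.4, -0.9, 0.3]
gripper_width: 0.0256
```

```bash
python3 - <<'E'
from h import *
st();d=snap('wrist','w7.png')
print(depth(d,np.full(9,316),np.array([75,85,95,110,130,160,200,280,350])).round(4))
E
```

```text
{'time': 19.8, 'q': [-0.1145, 0.4797, 1.591, -0.0, 1.0708, -0.1896], 'ee_pos': [0.5694, -0.0287, 0.0765], 'eef_rot': [3.1415, 0.0001, 1.6458], 'force': [0.3607, -0.9054, 0.2836], 'gripper_width': 0.0256}
[[ 0.5619  0.0719  0.0756]
 [ 0.5622  0.067   0.0862]
 [ 0.5625  0.0631  0.0887]
 [ 0.563   0.0575  0.0872]
 [ 0.5635  0.0497  0.0876]
 [ 0.5645  0.0378  0.0874]
 [ 0.5657  0.0214  0.089 ]
 [ 0.5682 -0.0125  0.0936]
 [ 0.5709 -0.0478  0.0917]]
```

View pics/w7.png

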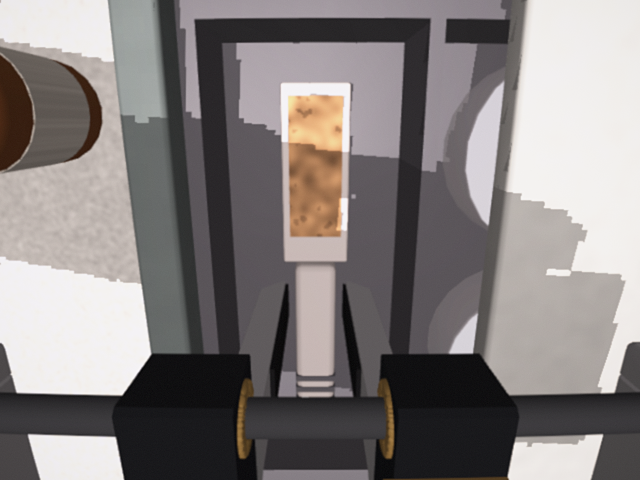

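The paddle lies flat in the front tray (plate top 0.087, handle top 0.092), with the jaws clear on both sides. Next I rise, close the jaws and go in front of the drawer.

{"api": "move_arm", "payload": {"commands": [[[0.45,0,0,-0.5,0],[0.45,0,0,-2,0],[0.45,0,0,-4,0],[0.45,0,0,-4,0],[1,0,-2,-1,0]]], "grip_force": 10}}

```text
time: 20.48
ee_pos: [0.5504, -0.0302, 0.1943]
eef_rot: [3.137, 0.001, 1.646]
force: [-0.3, -0.5, -1.2]
gripper_width: 0.019
```

```bash
python3 - <<'E'
from h import *
plan((.470,-.012,.18,1.646,3),(.470,-.012,.095,1.646,3),clo=1)
E
```

```text
[1, 0.8, -2.6, 0.5, np.float64(-0.0)]
[1, 0.8, -2.6, 0.5, np.float64(-0.0)]
[1, 0.8, -2.7, 0.4, np.float64(-0.0)]
-- [ 0.4699 -0.0122  0.1803] 1.646
[1, 0.0, 0.0, 2.8, np.float64(-0.0)]
[1, 0.0, 0.0, 2.9, np.float64(-0.0)]
[1, 0.0, 0.0, 2.8, np.float64(-0.0)]
-- [ 0.4699 -0.0122  0.0953] 1.646
```

{"api": "move_arm", "payload": {"commands": [[[1,0.8,-2.6,0.5,0],[1,0.8,-2.6,0.5,0],[1,0.8,-2.7,0.4,0],[1,0,0,0,0],[1,0,0,2.8,0]]]}}

```text
time: 21.1
ee_pos: [0.4706, -0.0124, 0.1512]
eef_rot: [3.137, 0.001, 1.646]
force: [0.3, -0.6, -0.4]
gripper_width: 0.0004
```

{"api": "move_arm", "payload": {"commands": [[[1,0,0,2.9,0],[1,0,0,2.8,0],[1,0,0,0,0]]]}}

```text
time: 21.48
ee_pos: [0.4687, -0.0122, 0.0914]
eef_rot: [-3.139, -0.0, 1.646]
force: [0.8, 0.1, 0.7]
gripper_width: 0.0006
```

```bash
python3 - <<'E'
from h import *
st();w=snap('wrist','w8.png');t=snap('top')
i=np.vstack([w['image'],cv2.resize(t['image'][60:300,200:520],(640,480))])[::2,::2,::-1];cv2.imwrite('pics/w8.png',i)
E
```

```text
{'time': 21.475, 'q': [-0.1042, 0.2585, 1.8637, -0.0, 1.0222, -0.1791], 'ee_pos': [0.4687, -0.0122, 0.0914], 'eef_rot': [-3.1388, -0.0005, 1.6457], 'force': [0.7509, 0.0944, 0.6791], 'gripper_width': 0.0006}
```

View pics/w8.png

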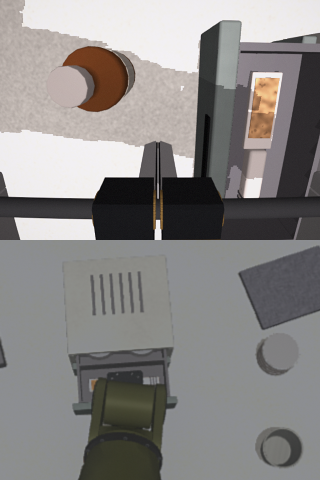

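The shut fingers stand in front of the panel, clear of the bottle, and the paddle lies flat in the tray. Now I push along tool +y.

{"api": "move_arm", "payload": {"commands": [[[1,0,1.0,0,0],[1,0,0.6,0,0],[1,0,0.4,0,0],[1,0,0.4,0,0],[1,0,0.4,0,0]]]}}

```text
time: 22.2
ee_pos: [0.4969, -0.01, 0.0925]
eef_rot: [-3.141, 0.0, 1.646]
force: [-2.6, 0.0, 1.2]
gripper_width: 0.0008
```

{"api": "move_arm", "payload": {"commands": [[[1,0,0.4,0,0],[1,0,0.4,0,0],[1,0,0.5,0,0],[1,0,0.5,0,0],[1,0,0.5,0,0]]]}}

```text
time: 22.82
ee_pos: [0.5201, -0.0083, 0.0924]
eef_rot: [-3.142, -0.0, 1.646]
force: [-3.4, 0.6, 0.4]
gripper_width: 0.0002
```

{"api": "move_arm", "payload": {"commands": [[[1,0,0.6,0,0],[1,0,0.6,0,0],[1,0,0.6,0,0],[1,0,0.6,0,0],[1,0,0.6,0,0]]]}}

```text
time: 23.45
ee_pos: [0.55, -0.006, 0.0924]
eef_rot: [-3.142, -0.0, 1.646]
force: [-2.4, 1.3, -0.0]
gripper_width: 0.0006
```

```bash
python3 - <<'E'
from h import *
st();d=snap('wrist')
V,U=np.mgrid[0:240,340:520];P=depth(d,U.ravel(),V.ravel())
R=P[(P[:,2]>.126)&(P[:,2]<.133)];r=R[R[:,0]<R[:,0].min()+.016+.02];print(len(R),'panel outer x at y=-.008 (3pc):',np.percentile(r[:,0]+.0746*(r[:,1]+.008),3))
E
```

```text
{'time': 23.45, 'q': [-0.0776, 0.419, 1.6391, 0.0, 1.0836, -0.1526], 'ee_pos': [0.55, -0.006, 0.0924], 'eef_rot': [-3.1415, -0.0, 1.6458], 'force': [-2.3749, 1.288, -0.0274], 'gripper_width': 0.0006}
8793 panel outer x at y=-.008 (3pc): 0.5623155922211123
```

Pushing at about 2.5 N, with about 50 mm to go.

{"api": "move_arm", "payload": {"commands": [[[1,0,0.6,0,0],[1,0,0.6,0,0],[1,0,0.5,0,0],[1,0,0.4,0,0],[1,0,0.3,0,0]]]}}

```text
time: 24.12
ee_pos: [0.5738, -0.0043, 0.0924]
eef_rot: [-3.142, 0.0, 1.646]
force: [-1.4, 0.5, 0.2]
gripper_width: 0.0007
```

{"api": "move_arm", "payload": {"commands": [[[1,0,0.25,0,0],[1,0,0.25,0,0],[1,0,0.25,0,0],[1,0,0.2,0,0],[1,0,0.2,0,0]]]}}

```text
time: 24.75
ee_pos: [0.5839, -0.0035, 0.0924]
eef_rot: [-3.138, -0.0, 1.646]
force: [-10.8, -0.6, 5.8]
gripper_width: 0.0005
```

{"api": "move_arm", "payload": {"commands": [[[1,0,0.2,0,0],[1,0,0.2,0,0],[1,0,0.2,0,0],[1,0,0.2,0,0]]]}}

```text
time: 25.25
ee_pos: [0.5926, -0.0028, 0.0924]
eef_rot: [-3.14, -0.0, 1.646]
force: [-5.1, 0.8, 0.7]
gripper_width: 0.0001
```

In the catch zone. I keep following slowly.

{"api": "move_arm", "payload": {"commands": [[[1,0,0.15,0,0],[1,0,0.15,0,0],[1,0,0.15,0,0],[1,0,0.15,0,0]]]}}

```text
time: 25.75
ee_pos: [0.598, -0.0024, 0.0924]
eef_rot: [-3.139, -0.0, 1.646]
force: [-20.2, -1.0, 10.1]
gripper_width: 0.0007
```

```bash
python3 - <<'E'
from h import *
st();d=snap('wrist')
V,U=np.mgrid[0:240,340:520];P=depth(d,U.ravel(),V.ravel())
R=P[(P[:,2]>.126)&(P[:,2]<.133)];r=R[R[:,0]<R[:,0].min()+.036];print('panel x',np.percentile(r[:,0]+.0746*(r[:,1]+.008),3))
R=P[(P[:,2]>.1335)&(P[:,2]<.139)];r=R[R[:,0]<R[:,0].min()+.036];print('shell x',np.percentile(r[:,0]+.0746*(r[:,1]+.008),3))
E
```

```text
{'time': 25.75, 'q': [-0.0652, 0.5174, 1.4915, -0.0003, 1.1357, -0.1401], 'ee_pos': [0.598, -0.0024, 0.0924], 'eef_rot': [-3.1386, -0.0002, 1.6459], 'force': [-20.1528, -1.0161, 10.1288], 'gripper_width': 0.0007}
panel x 0.6106137225706301
shell x 0.6257497341566405
```

20 N means it is at its end stop: the panel's back is flush with the shell. I back off and check.

{"api": "move_arm", "payload": {"commands": [[[1,0,-0.3,0,0],[1,0,-1,0,0],[1,0,-3,0,0],[1,0,-3,-1,0],[1,0,-2,-4,0]]]}}

```text
time: 26.42
ee_pos: [0.5039, -0.0094, 0.1415]
eef_rot: [-3.138, -0.001, 1.646]
force: [0.1, -0.4, 1.2]
gripper_width: 0.0003
```

{"api": "move_arm", "payload": {"commands": [[[1,0,0,-5,0],[1,5,-4,-3,0],[1,6,-1,0,0],[1,6,-1,0,0],[1,6,-1,0,0]]]}}

```text
time: 27.05
ee_pos: [0.4233, 0.2109, 0.2193]
eef_rot: [3.14, -0.0, 1.645]
force: [-0.4, 0.2, 0.2]
gripper_width: 0.0001
```

{"api": "move_arm", "payload": {"commands": [[[1,5,0,0,0],[1,3,0,0,0],[1,0,0,0,0],[1,0,0,0,0]]]}}

```text
time: 27.55
ee_pos: [0.4182, 0.2883, 0.2189]
eef_rot: [3.141, 0.0, 1.646]
force: [0.2, -0.6, -0.2]
gripper_width: 0.0005
```

```bash
python3 - <<'E'
from h import *
st();d=snap('top');s=snap('side')
V,U=np.mgrid[60:300,255:390];P=depth(d,U.ravel(),V.ravel())
k=(P[:,2]>.125)&(abs(P[:,1])<.09)&(P[:,0]<.85)&(P[:,0]>.45);R=P[k];x=R[:,0]+.0746*(R[:,1]+.008);print('front x (1pc)',np.percentile(x,[1,99]))
V,U=np.mgrid[235:300,445:515];P=depth(d,U.ravel(),V.ravel());R=P[(P[:,2]>.05)&(P[:,2]<.07)];print('beaker',cv2.minEnclosingCircle(R[:,:2].astype(np.float32)))
V,U=np.mgrid[255:300,275:320];P=depth(d,U.ravel(),V.ravel());R=P[P[:,2]>.128];print('bottle',R.mean(0) if len(R) else None)
a=d['image'][60:300,120:520];b=s['image']
cv2.imwrite('pics/fin.png',np.vstack([cv2.resize(a,(500,300)),cv2.resize(b,(400,300))[:, :400].copy() if 0 else cv2.copyMakeBorder(cv2.resize(b,(400,300)),0,0,0,100,0)])[:,:,::-1])
E
```

```text
{'time': 27.55, 'q': [0.5315, 0.1952, 1.6196, -0.0002, 1.3268, 0.4568], 'ee_pos': [0.4182, 0.2883, 0.2189], 'eef_rot': [3.1415, 0.0002, 1.6456], 'force': [0.156, -0.6306, -0.1982], 'gripper_width': 0.0005}
front x (1pc) [0.61087866 0.82817797]
beaker ((0.43140289187431335, -0.34925565123558044), 0.04580393061041832)
bottle [0.39902856 0.04745859 0.18547503]
```

View pics/fin.png

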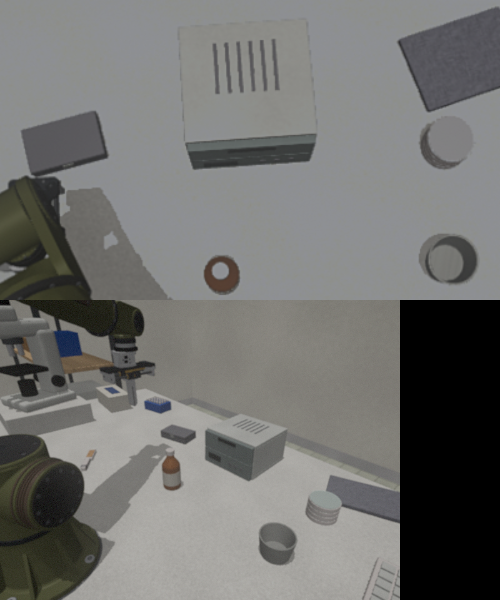

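The final view shows the drawer flush with the shell, and the beaker, bottle, slide box and dish stack standing where they were. I hand in.

```bash
python3 -c "
from h import *
print(order.finish_job())"
```

```text
the job is handed in; nothing more can be done
None
```

The job is done and handed in at about 27.6 s of the allowed 59 s. I took the right-hand dip-slide and dipped it about 40 mm below the beaker rim for under a second, with no contact force on the beaker. I then laid it flat in the front tray and pushed the drawer slowly home.

- **How it was tilted:** the tool can't be tilted, so I levered the paddle to about 55° on the incubator's fixed side edge. The tray floor brought it nearly level again.
- **Corrections on the way:** the first grip caught only the top few millimetres of the handle, so I set the paddle down and regripped. In doing so the fingertips pressed the bench with about 33 N, below the 40 N limit.
- **At release:** the handle sat about 4 mm above the tray floor and settled as the jaws opened. The depth reading then showed it lying flat.
- **Drawer:** it met up to 20 N at its end stop, and I stopped there. After I backed off, the front stayed at x ≈ 0.611 m, flush with the shell (about 217 mm front to back, against the nominal 220 mm).
- **Other things:** the beaker's position matches the first measurement to within 1 mm. The slide box, dish stack and bottle look unmoved in the last picture. The last depth reading on the bottle disagreed (0.185 m high), probably because the arm was in the way, so the bottle is confirmed by eye only.
- **Not checked:** I could not see the paddle once the drawer was shut.

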